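# Turn the recipe leaf over

### The job

Someone left a leaf of the recipe binder on the kitchen worktop half turned. With the fingertips, gently push this stiff leaf up and over the spine and down until it lies flat on the pages at the other (left) side, so that the next recipe shows; do not grip it, slap it or press it hard. Leave the pepper mill, the mug and the timer where they stand.

Things in the scene. Friction and masses are not known exactly. Their poses are not given: they have to be found in the camera images.
- binder: open recipe binder, sage green covers 214 mm (along its x, the spine) by 316 mm (its y), fixed to the worktop. Origin: under the middle of the spine, on the worktop. Its x runs along the spine away from the robot, its y to the left page, z up. A cream stack of pages lies on each side of the spine, from 12 to 150 mm off it, 200 mm along x; its top is 18 mm above the worktop. Thin dark rings along the spine reach 35 mm above the worktop; they do not collide.
- spine (a point): middle of the hinge line of the leaf: over the binder's origin, 21.5 mm above the worktop; same axes as the binder
- leaf (a joint): angle of the turning leaf about the spine: 0 = flat on the right page stack (binder -y), 1.57 = upright, 3.14 = flat on the left stack (both ends are hard stops). Starts between 0.3 and 0.75. The hinge is stiff: the leaf stays at any angle where it is left and needs about 1 to 3 N at its outer edge to move.
- leaf_tab (a point): middle of the orange thumb tab on the outer edge of the leaf (tab 50 mm along the spine, reaching to 165 mm from the hinge line; this point is 158 mm from it). The point's z is normal to the leaf, up when the leaf lies on the right; its -y points from the spine out along the leaf.
- leaf_mid (a point): middle of the leaf board, 80 mm from the hinge line, same axes as the tab point. Board: cream-brown, rigid, 200 mm along the spine, from 10 to 150 mm off the hinge line, 5 mm thick (the hinge line runs in the middle of its thickness), 80 to 170 g, a picture on each face.
- mill_mid (a point): dark wooden pepper mill, loose, 54 mm across, 120 mm high; point at its centre, 60 mm up
- mug_mid (a point): blue mug, loose, 76 mm across plus a handle on its +y side, 85 mm high; point at its centre, 42.5 mm up
- timer_mid (a point): white round kitchen timer, loose, 72 mm across, 28 mm high; point at its centre, 14 mm up

How it is judged:
On the way:
1. the fingers push the leaf on past upright (value of joint leaf between 1.6 and 2.8 rad and contact force between the fingers and leaf above 0.2 N), for 0.05 s.
At the end, for the whole second after the job is handed in: the leaf lies flat on the left page stack (within 0.07 rad, its outer edge within 11 mm of flat), at rest; mill, mug and timer within 25 mm of where they stood (value of joint leaf above 3.07 rad and velocity of joint leaf between -0.05 and 0.05 rad/s and distance of each of mill_mid, mug_mid, timer_mid from where it was at the start of the episode below 0.025 m); the robot touches nothing.
It fails at once if the leaf is slapped or flung over (turns faster than 4 rad/s) (velocity of joint leaf above 4 rad/s or velocity of joint leaf below -4 rad/s).
It fails at once if the leaf is gripped or pressed harder than 30 N (contact force between the fingers and leaf above 30 N).
It fails at once if the mill is lifted, tipped or pushed more than 25 mm (distance of mill_mid from where it was at the start of the episode above 0.025 m or angle between mill_mid's own z axis and vertical above 0.4 rad).
It fails at once if the mug is lifted, tipped or pushed more than 25 mm (distance of mug_mid from where it was at the start of the episode above 0.025 m or angle between mug_mid's own z axis and vertical above 0.4 rad).
It fails at once if the timer is lifted, tipped or pushed more than 25 mm (distance of timer_mid from where it was at the start of the episode above 0.025 m or angle between timer_mid's own z axis and vertical above 0.4 rad).
It also fails if it takes over 45 s, if anything falls off the work surface, if the arm or the gripper's body presses on something with over 40 N, if the wrist force passes 120 N, or if a joint passes its speed limit or range.

### The arm

A 6-joint arm with a two-finger parallel gripper is mounted at the origin on the work surface. World frame = base frame: x ahead of the robot, y to its left, z up, the work surface at z = 0. Lengths are in m, angles in rad, forces in N, time in s.
With the tool pointing down it reaches from about 0.3 to 0.875 m from the base axis. Payload 6.4 kg.
Tool frame: the origin (TCP) lies between the finger pads; the fingertips stand 19 mm ahead of it and the grasp point (between the pads) is the TCP (ctrl.tips_ahead is the z of the fingertips in the tool frame, in m); z points along the fingers, y is the line along which they close (so a half turn about z gives the same grasp; the last joint's range is limited). The gripper opens to 85 mm and grips with 20 to 120 N. Pads are 22 mm wide; open, the fingers measure 114 mm over their backs; the gripper's body (76 mm by 85 mm) begins 54 mm behind the grasp point. The pads swing forward as they close: fully open they stand 13 mm farther back than shut.
Start: joints at [-1.478, 0.181, 1.607, -0, 1.354, -0.206], TCP at [0.169, -0.55, 0.25] pointing down, gripper open.
Joint ranges: [-2.99, 2.99], [-0.89, 2.07], [0.3, 2.58], [-1.14, 4.28], [0, 2.63], [-3.12, 3.12]. Speed limits (rad/s): [2.57, 2.57, 3.01, 3.14, 3.14, 3.14].

### API

Orientations are given as a unit quaternion [w, x, y, z].
In Python, from bench import readout, vision, ctrl gives the robot as it stands.
- The arm moves only by the tool play_rows, never from a script. Its arguments are lists of equal length, an entry for each row: "xyz": the shift along the tool's x, y, z in mm, a list of three; "rot": the turn, a rotation vector about the tool's x, y, z in rad, a list of three; "grip": the opening, from 0 (shut) to 1 (fully open). In form: {"xyz": [[x, y, z], ...], "rot": [[rx, ry, rz], ...], "grip": [grip, ...]}. A call has exactly 10 rows; each row is the pose to reach, as a shift and turn from the pose commanded when the call began, along the tool's axes at that moment; what a row does not reach only later rows make up. A row lasts 1/8 s, in which the tool goes at most 62.5 mm and 10.7 degrees, less where a joint would pass 70% of its speed; a pose out of reach is approached as far as the arm can. A call with a gripper value outside its range is refused whole. The fingers move at their own pace and stop on an object; the grip force is fixed at half the most. Time passes only in rows, so rows that repeat a pose let the fingers close, or fill a call up. It gives the time, the measured TCP pose, the force, the opening and the grip force at its end, in the units of the state.
- readout.get_obs(): the state, without advancing time (a new reading comes with each control period).
- vision.camera(name): name is "scene" or "top" or "wrist"; returns a dict with "color" (400x640x3 uint8, red, green, blue), "depth" (400x640 float32, m along the optical axis (not along the pixel's ray), 0 where there is no reading), "camera_matrix" (3x3 intrinsics, pixels), "k1" (the pictures are not rectified: a ray, as slopes to the right and down, at radius r is drawn at 1 + k1 r^2 times it, then the intrinsics apply), "extrinsics" (4x4, takes a point from camera to world coordinates); the wrist camera has in their place "hand_eye" (4x4, takes a point from camera to tool coordinates, whose origin is the TCP and whose axes are the flange's). Camera axes: x right, y down, z forward; pixel columns grow to the right and rows downward; lengths in m; the calibration is good to about 2 mm. A picture is of the moment at which its call begins: read the wrist's pose just before it.
- ctrl.hand_in(): hands the job in; it is judged then, once.
The state is a dict: "time_s": time; "q": joint angles; "dq": joint speeds; "joint_efforts": joint torques, N m; "eef_pos": TCP position; "eef_rot": TCP orientation; "wrist_force": force on the tool from outside, world axes, zero at the start; "torque": the same for the moment, N m; "opening": opening from 0.0 (shut) to 1.0 (fully open); "grasp_force": force on a finger pad.
Only numpy, scipy, OpenCV 4.12 (cv2) and the standard library are available. Lean on these libraries where they do the work, as an engineer would, in place of code of your own. Each camera call takes 0.05 s, during which the arm holds its last target. There are 200 camera calls.

## Working session

There is one attempt and no reset: what is moved stays moved. The work goes in short steps, Python scripts to look and compute and a tool call to move; the robot and the scene stay as the last step left them, time stands still between calls to the robot, and variables do not carry over. Pictures are saved under pics/ and viewed, at most 10 in all, crops included, and the job is handed in when it is done.

Besides the shell and the picture viewer there is one more tool, called after "Request:" by a JSON object that holds its "api" and its "payload". play_rows: Moves the arm, as the interface text tells. Its arguments: {"type":"object","properties":{"xyz":{"type":"array","items":{"type":"array","items":{"type":"number"}}},"rot":{"type":"array","items":{"type":"array","items":{"type":"number"}}},"grip":{"type":"array","items":{"type":"number"}}},"required":["xyz","rot","grip"]}

```bash
mkdir -p pics; cat > h.py <<'E'
import numpy as np, cv2
from bench import readout, vision, ctrl
def grab(n):
    o=readout.get_obs(); c=vision.camera(n); return o,c
def pts(c,E=None):
    K=c["camera_matrix"];k=c["k1"];h,w=c["depth"].shape
    u,v=np.meshgrid(np.arange(w),np.arange(h))
    x=(u-K[0,2])/K[0,0];y=(v-K[1,2])/K[1,1]
    rd=np.hypot(x,y);r=rd.copy()
    for _ in range(10): r=rd/(1+k*r*r)
    s=np.where(rd>0,r/np.maximum(rd,1e-9),1)
    d=c["depth"];P=np.stack([x*s*d,y*s*d,d],-1)
    E=c["extrinsics"] if E is None else E
    return P@E[:3,:3].T+E[:3,3]
E
python3 - <<'E'
from h import *
o=readout.get_obs();print(o["time_s"],o["eef_pos"],o["eef_rot"],o["opening"],ctrl.tips_ahead)
a=[]
for n in("scene","top"):
    _,c=grab(n);np.savez(n+".npz",**c);cv2.imwrite(f"pics/{n}.png",c["color"][...,::-1])
    print(n,c["k1"],c["extrinsics"][:3,3],c["camera_matrix"][0,0])
E
```

```text
0.0 [ 0.16922289 -0.54900374  0.24938476] [-8.72420112e-04  9.88863576e-01  1.48822260e-01  3.60991231e-05] 1.000044359822383 0.019
scene -0.023835185605959 [ 1.12350893 -0.36720628  0.74866519] 392.3436165191801
top -0.03720956714252418 [0.49387219 0.10806897 0.91185881] 382.7289218309749
```

View pics/top.png

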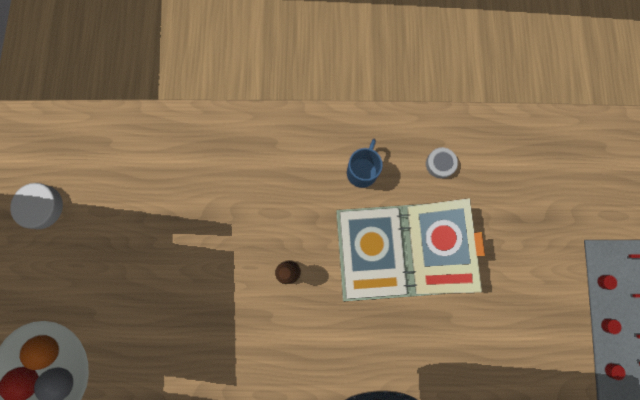

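View pics/scene.png

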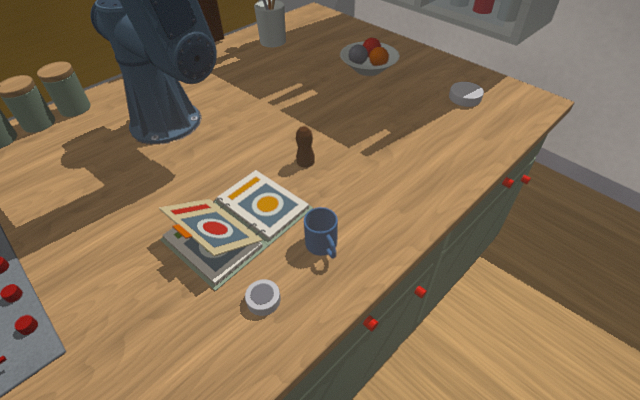

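The top view shows the spine at about (408,250), the leaf on the right with its orange tab at (479,244), the mug at (365,167), the timer at (442,163) and the mill at (288,272). The scene view shows the leaf raised a little off the right stack, with a gap under it.

```bash
python3 - <<'E'
from h import *
c=dict(np.load("top.npz"));P=pts(c)
hsv=cv2.cvtColor(c["color"],cv2.COLOR_RGB2HSV)
def reg(u0,u1,v0,v1): 
    m=np.zeros(hsv.shape[:2],bool);m[v0:v1,u0:u1]=1;return m
tab=reg(474,490,225,265)&(hsv[...,0]<16)&(hsv[...,1]>170)&(hsv[...,2]>120)
print("tab",tab.sum(),P[tab].mean(0),np.ptp(P[tab],0))
lf=P[reg(422,468,212,285)];lf=lf[lf[:,2]>.025]
m=lf.mean(0);U,S,V=np.linalg.svd(lf-m,full_matrices=False);n=V[2]*np.sign(V[2,2]);print("leaf",m,"n",n,"rms",S[2]/len(lf)**.5,"tilt",np.arccos(n[2]))
lp=P[reg(350,395,215,290)];print("left stack z",np.median(lp[:,2]))
ys=hsv[...,0]
# left stack outline
g=reg(330,500,190,310)&(P[...,2]>.012)&(P[...,2]<.026)&reg(330,406,190,310)
cnt=max(cv2.findContours(g.astype(np.uint8),0,2)[0],key=cv2.contourArea)[:,0]
print("left stack rect",cv2.minAreaRect((P[cnt[:,1],cnt[:,0],:2]*1000).astype(np.float32)))
g=reg(412,474,195,305)&(P[...,2]>.025)
cnt=max(cv2.findContours(g.astype(np.uint8),0,2)[0],key=cv2.contourArea)[:,0]
print("leaf rect",cv2.minAreaRect((P[cnt[:,1],cnt[:,0],:2]*1000).astype(np.float32)))
for nme,r in(("mug",reg(340,392,138,195)),("timer",reg(422,465,143,185)),("mill",reg(270,306,255,290))):
    q=P[r&(P[...,2]>.015)];print(nme,q.min(0),q.max(0))
# direction of hinge: leaf plane x horizontal
ax=np.cross(n,[0,0,1]);print("ax",ax/np.linalg.norm(ax))
E
```

```text
tab 161 [ 0.53453211 -0.22188638  0.1021764 ] [0.04880566 0.01504778 0.01089419]
leaf [ 0.52712083 -0.15637872  0.07205127] n [-0.05418466 -0.96423511  0.25945073] rms 0.027946422392393516 tilt 1.3083429092405812
left stack z 0.01888093429291915
left stack rect ((519.0291137695312, -6.0308380126953125), (201.6529541015625, 139.1737060546875), 4.363702297210693)
leaf rect ((530.6463623046875, -152.07264709472656), (116.86528778076172, 209.5940704345703), 88.64636993408203)
mug [ 0.49387219 -0.02066638  0.01508576] [0.78186337 0.10806897 0.91185881]
timer [ 0.49387219 -0.20977668  0.01526994] [0.7713335  0.10806897 0.91185881]
mill [0.44711169 0.10806897 0.01947242] [0.49916876 0.21092515 0.91185881]
ax [-0.99842482  0.05610593  0.        ]
```

```bash
cat >> h.py <<'E'
from scipy.spatial.transform import Rotation as Ro
YAW=np.deg2rad(4.36); B=np.array([.525,-.087,0]); BR=Ro.from_euler('z',YAW).as_matrix()
def pose(y,z,t,x=0.):      # tip in binder frame (m), tilt t (deg) -> TCP pos, R
    t=np.deg2rad(t);f=np.array([0,np.sin(t),-np.cos(t)]);X=np.array([1.,0,0])
    return B+BR@(np.array([x,y,z])-.019*f), BR@np.stack([X,np.cross(f,X),f],1)
def push(th,t,r=.120,h=.0145):
    e=np.array([-np.cos(th),np.sin(th)]);n=np.array([np.sin(th),np.cos(th)])
    f=np.array([np.sin(np.deg2rad(t)),-np.cos(np.deg2rad(t))]);s=f@n
    y,z=np.array([0,.0215])+r*e-n*(.0025+h*np.sqrt(1-s*s))
    return pose(y,z,t)
def rows(ps,start=None):
    o=readout.get_obs();q=o["eef_rot"]
    p0,R0=start if start else (o["eef_pos"],Ro.from_quat([*q[1:],q[0]]).as_matrix())
    for p,R in ps:
        print(np.round(R0.T@(p-p0)*1000).tolist(),np.round(Ro.from_matrix(R0.T@R).as_rotvec(),2).tolist())
E
python3 - <<'E'
from h import *
c=dict(np.load("top.npz"));P=pts(c);ok=c["depth"]>0
for n,(a,b,d,e),zt in(("mug",(340,392,138,195),.07),("timer",(422,465,143,185),.02),("mill",(270,306,255,290),.1)):
    m=np.zeros(ok.shape,bool);m[d:e,a:b]=1;q=P[m&ok&(P[...,2]>zt)];print(n,q.min(0),q.max(0))
t0=pose(-.125,.065,59);f=t0[1][:,2]
rows([(t0[0]-.13*f,t0[1]),(t0[0]-.08*f,t0[1]),t0])
E
```

```text
mug [ 0.67450538 -0.02066638  0.0702107 ] [0.77183486 0.05446666 0.08905175]
timer [ 0.69944    -0.20977668  0.0200175 ] [ 0.7713335  -0.13807731  0.03376666]
mill [0.45129362 0.16709541 0.10067223] [0.49446545 0.2089174  0.12304173]
[420.0, -90.0, 108.0] [1.02, 0.11, 0.2]
[430.0, -132.0, 134.0] [1.02, 0.11, 0.2]
[445.0, -199.0, 175.0] [1.02, 0.11, 0.2]
```

Request:
{"api": "play_rows", "payload": {"xyz": [[60,-12,5],[120,-25,10],[180,-38,15],[240,-50,20],[300,-60,25],[340,-70,30],[380,-80,40],[410,-88,60],[420,-90,90],[420,-90,108]], "rot": [[0.13,0.01,0.02],[0.26,0.03,0.05],[0.4,0.04,0.08],[0.53,0.06,0.1],[0.67,0.07,0.13],[0.8,0.09,0.16],[0.93,0.1,0.18],[1.02,0.11,0.2],[1.02,0.11,0.2],[1.02,0.11,0.2]], "grip": [0,0,0,0,0,0,0,0,0,0]}}

```text
time_s: 1.35
eef_pos: [0.5441, -0.3385, 0.1396]
eef_rot: [-0.491, 0.87, 0.035, -0.022]
wrist_force: [-0.2, -0.5, -0.2]
opening: -0.0
grasp_force: 0.0
```

```bash
python3 - <<'E'
from h import *
o,c=grab("scene");cv2.imwrite("pics/s2.png",cv2.resize(c["color"][100:340,80:400,::-1],None,fx=2,fy=2))
o=readout.get_obs();print(o["q"],o["opening"],o["wrist_force"])
t0=pose(-.125,.065,59);f=t0[1][:,2]
rows([(t0[0]-.13*f,t0[1]),(t0[0]-.06*f,t0[1]),t0])
E
```

```text
[-0.95517473  0.97592454  0.96577653  0.52532276  2.09534476  0.58372238] -0.007808838561544672 [-1.32608452  1.05704637 -1.90776227]
[1.0, -3.0, -2.0] [0.0, 0.01, -0.0]
[1.0, -3.0, 68.0] [0.0, 0.01, -0.0]
[2.0, -3.0, 128.0] [0.0, 0.01, -0.0]
```

View pics/s2.png

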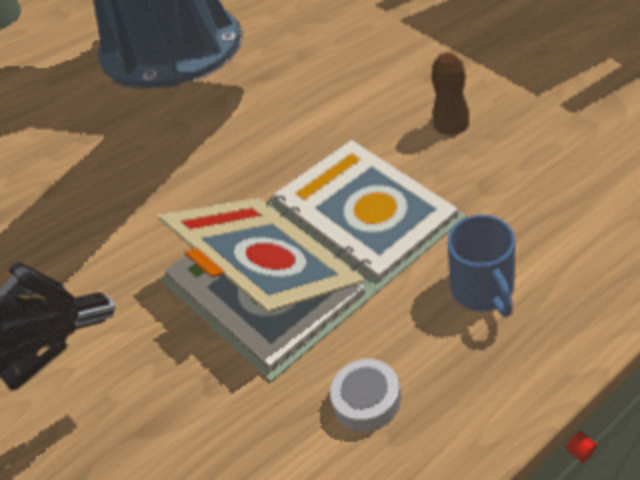

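The closed fingers, at about (110,310), point at the gap under the orange tab at (205,262), and the tilt is as planned. Next I insert them.

Request:
{"api": "play_rows", "payload": {"xyz": [[0,-1,15],[0,-2,30],[1,-3,45],[1,-3,60],[1,-3,75],[1,-3,90],[2,-3,105],[2,-3,118],[2,-3,128],[2,-3,128]], "rot": [[0,0,0],[0,0,0],[0,0,0],[0,0,0],[0,0,0],[0,0,0],[0,0,0],[0,0,0],[0,0,0],[0,0,0]], "grip": [0,0,0,0,0,0,0,0,0,0]}}

```text
time_s: 2.65
eef_pos: [0.5369, -0.2283, 0.0779]
eef_rot: [-0.49, 0.871, 0.035, -0.021]
wrist_force: [0.8, 0.8, -1.0]
opening: -0.0
grasp_force: 0.0
```

```bash
python3 - <<'E'
from h import *
o,c=grab("scene");cv2.imwrite("pics/s3.png",cv2.resize(c["color"][140:320,100:340,::-1],None,fx=2.5,fy=2.5))
o=readout.get_obs();print(o["wrist_force"])
th=np.array([.5,.6,.7,.8,.9,1.0,1.1,1.2,1.3,1.4]);
rows([push(x,np.interp(x,[.6,3.14],[59,25])) for x in th])
E
```

```text
[-0.29556619 -0.74328865  0.23556708]
[-1.0, -3.0, 13.0] [0.01, 0.0, 0.0]
[-1.0, -15.0, 12.0] [0.01, 0.0, 0.0]
[-1.0, -28.0, 11.0] [-0.02, 0.0, 0.0]
[-1.0, -40.0, 12.0] [-0.04, 0.0, 0.0]
[-1.0, -53.0, 14.0] [-0.06, 0.0, 0.0]
[-1.0, -65.0, 17.0] [-0.09, 0.0, 0.0]
[-1.0, -77.0, 22.0] [-0.11, 0.0, 0.0]
[-1.0, -89.0, 28.0] [-0.13, 0.0, 0.0]
[-1.0, -100.0, 35.0] [-0.16, 0.0, 0.0]
[-1.0, -110.0, 43.0] [-0.18, 0.0, 0.0]
```

View pics/s3.png

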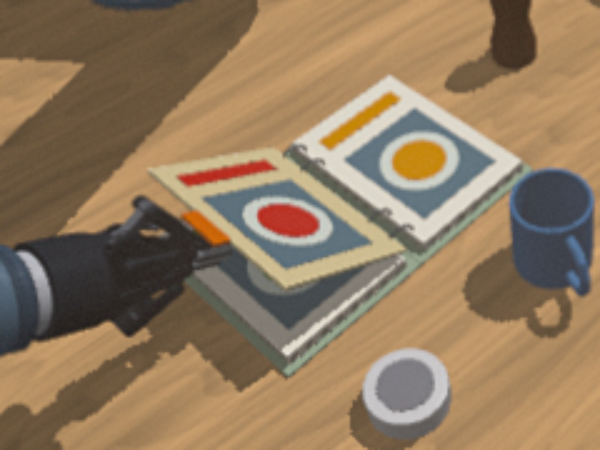

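The fingers are under the leaf beside the tab, at about (215,250), with the knuckle clear of the tab. I keep this radius and push up slowly.

Request:
{"api": "play_rows", "payload": {"xyz": [[0,-3,1],[-1,-10,1],[-1,-17,1],[-1,-25,1],[-1,-34,1],[-1,-44,2],[-1,-54,3],[-1,-65,6],[-1,-77,10],[-1,-89,16]], "rot": [[0,0,0],[0,0,0],[0,0,0],[-0.01,0,0],[-0.03,0,0],[-0.05,0,0],[-0.06,0,0],[-0.09,0,0],[-0.11,0,0],[-0.13,0,0]], "grip": [0,0,0,0,0,0,0,0,0,0]}}

```text
time_s: 3.95
eef_pos: [0.5315, -0.169, 0.1468]
eef_rot: [-0.431, 0.901, 0.036, -0.018]
wrist_force: [0.5, -0.4, -1.6]
opening: -0.002
grasp_force: 0.8
```

```bash
python3 - <<'E'
from h import *
o,c=grab("scene");cv2.imwrite("pics/s4.png",cv2.resize(c["color"][120:320,100:340,::-1],None,fx=2.5,fy=2.5))
o=readout.get_obs();print(o["wrist_force"],o["torque"])
th=np.array([1.2,1.3,1.4,1.5,1.6,1.7,1.8,1.9,2.0,2.1]);
rows([push(x,np.interp(x,[.6,3.14],[59,25]),.13) for x in th])
E
```

```text
[ 1.44869528 -0.59813358 -0.95714112] [-0.42963526 -0.07930498  0.08231714]
[-1.0, -4.0, 3.0] [-0.0, 0.01, 0.0]
[-0.0, -17.0, 9.0] [-0.03, 0.0, 0.0]
[-0.0, -29.0, 17.0] [-0.05, 0.0, 0.0]
[-0.0, -40.0, 25.0] [-0.07, 0.0, 0.0]
[-0.0, -50.0, 35.0] [-0.1, 0.0, 0.0]
[-0.0, -59.0, 46.0] [-0.12, 0.0, 0.0]
[-0.0, -68.0, 58.0] [-0.14, 0.0, 0.0]
[-0.0, -74.0, 70.0] [-0.17, 0.0, 0.0]
[0.0, -80.0, 83.0] [-0.19, 0.0, 0.0]
[0.0, -84.0, 97.0] [-0.21, 0.0, 0.0]
```

View pics/s4.png

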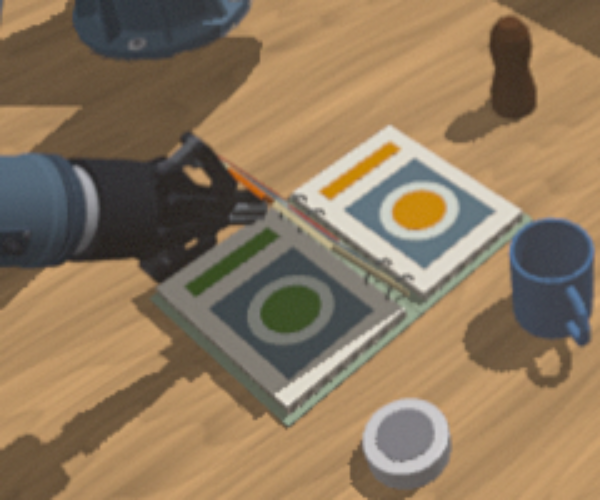

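The leaf is now near 1.2 rad, seen almost edge-on at (320,230), with the fingertips behind it at (250,205). I carry on over the top.

Request:
{"api": "play_rows", "payload": {"xyz": [[0,-10,6],[0,-20,11],[0,-29,17],[0,-40,25],[0,-50,35],[0,-59,46],[0,-68,58],[0,-74,70],[0,-80,83],[0,-84,97]], "rot": [[-0.01,0,0],[-0.03,0,0],[-0.05,0,0],[-0.07,0,0],[-0.1,0,0],[-0.12,0,0],[-0.14,0,0],[-0.17,0,0],[-0.19,0,0],[-0.21,0,0]], "grip": [0,0,0,0,0,0,0,0,0,0]}}

```text
time_s: 5.25
eef_pos: [0.5211, -0.0407, 0.1504]
eef_rot: [-0.334, 0.942, 0.038, -0.014]
wrist_force: [0.2, -0.9, -0.3]
opening: 0.002
grasp_force: 0.5
```

```bash
python3 - <<'E'
from h import *
o,c=grab("scene");cv2.imwrite("pics/s5.png",cv2.resize(c["color"][100:320,100:340,::-1],None,fx=2.5,fy=2.5))
o=readout.get_obs();print(o["wrist_force"],o["torque"])
th=np.array([2.1,2.2,2.3,2.4,2.5,2.6,2.7,2.8,2.9,3.0,3.1,3.14]);
rows([push(x,np.interp(x,[.6,3.14],[59,25]),.13) for x in th])
E
```

```text
[ 0.7116419   1.23007187 -0.27511735] [-0.38900754 -0.0887234  -0.01404401]
[1.0, -1.0, -3.0] [-0.0, 0.01, 0.0]
[1.0, -6.0, 10.0] [-0.03, 0.01, 0.0]
[1.0, -10.0, 24.0] [-0.05, 0.01, 0.0]
[1.0, -12.0, 38.0] [-0.07, 0.01, 0.0]
[1.0, -13.0, 52.0] [-0.1, 0.01, 0.0]
[1.0, -13.0, 66.0] [-0.12, 0.01, 0.0]
[1.0, -11.0, 78.0] [-0.14, 0.01, 0.0]
[2.0, -9.0, 89.0] [-0.17, 0.01, 0.0]
[2.0, -5.0, 100.0] [-0.19, 0.01, 0.0]
[2.0, -0.0, 111.0] [-0.21, 0.01, 0.0]
[2.0, 5.0, 122.0] [-0.24, 0.01, 0.0]
[2.0, 8.0, 126.0] [-0.25, 0.01, 0.0]
```

View pics/s5.png

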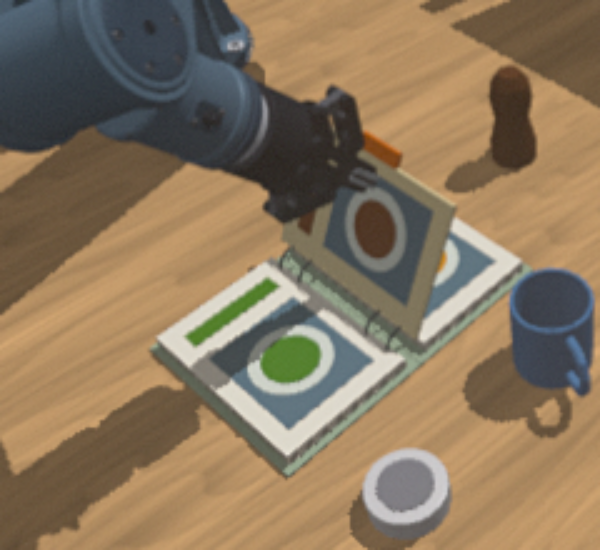

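The leaf is past upright, at about 2.1 rad, with the fingertips on its face at (365,175), the tab at (380,148), and the mill, mug and timer unmoved. I go on pushing it down.

Request:
{"api": "play_rows", "payload": {"xyz": [[1,-6,10],[1,-10,24],[1,-12,38],[1,-13,52],[1,-13,66],[1,-11,78],[2,-9,89],[2,-5,100],[2,0,109],[2,1,112]], "rot": [[-0.03,0,0],[-0.05,0,0],[-0.07,0,0],[-0.1,0,0],[-0.12,0,0],[-0.14,0,0],[-0.17,0,0],[-0.19,0,0],[-0.21,0,0],[-0.21,0,0]], "grip": [0,0,0,0,0,0,0,0,0,0]}}

```text
time_s: 6.55
eef_pos: [0.517, 0.0286, 0.0626]
eef_rot: [-0.235, 0.971, 0.039, -0.011]
wrist_force: [-0.8, -0.7, 0.2]
opening: 0.002
grasp_force: 0.4
```

```bash
python3 - <<'E'
from h import *
o=readout.get_obs();print(o["wrist_force"],o["torque"])
rows([push(x,29,.13) for x in (3.0,3.05,3.1,3.14)])
E
```

```text
[-0.79298759 -0.71288623  0.18343873] [-0.1821337   0.01728463  0.03915602]
[-1.0, -3.0, -0.0] [0.03, 0.0, 0.0]
[-1.0, -1.0, 5.0] [0.03, 0.0, 0.0]
[-1.0, 1.0, 11.0] [0.03, 0.0, 0.0]
[-1.0, 2.0, 15.0] [0.03, 0.0, 0.0]
```

Request:
{"api": "play_rows", "payload": {"xyz": [[0,0,2],[0,1,4],[0,1,6],[0,2,8],[0,3,9],[0,3,10],[0,4,11],[0,4,12],[0,4,13],[0,4,13]], "rot": [[0,0,0],[0,0,0],[0,0,0],[0,0,0],[0,0,0],[0,0,0],[0,0,0],[0,0,0],[0,0,0],[0,0,0]], "grip": [0,0,0,0,0,0,0,0,0,0]}}

```text
time_s: 7.8
eef_pos: [0.5171, 0.0306, 0.0498]
eef_rot: [-0.235, 0.971, 0.039, -0.01]
wrist_force: [0.5, -0.5, 0.6]
opening: 0.004
grasp_force: 0.1
```

```bash
python3 - <<'E'
from h import *
o,c=grab("scene");cv2.imwrite("pics/s6.png",cv2.resize(c["color"][100:320,100:340,::-1],None,fx=2.5,fy=2.5))
P=pts(c)
o=readout.get_obs();print(o["eef_pos"],o["wrist_force"],o["torque"])
rows([push(x,27,.13) for x in (3.1,3.14)])
Q=(P-B)@BR;m=(c["depth"]>0)&(Q[...,0]>.06)&(Q[...,0]<.095)
for a in(.03,.06,.09,.12,.14,.155):
    k=m&(abs(Q[...,1]-a)<.008)&(Q[...,2]<.08);print(a,k.sum(),np.median(Q[k][:,2]) if k.any() else 0)
E
```

```text
[0.51709961 0.03062803 0.0498474 ] [ 0.55841706 -0.24419571 -0.05914253] [-0.18162534  0.00823595 -0.02348854]
[-1.0, -4.0, -1.0] [-0.0, 0.0, 0.0]
[-1.0, -2.0, 4.0] [-0.0, 0.0, 0.0]
0.03 81 0.02640973730036955
0.06 74 0.027801727903192297
0.09 75 0.029414554049838726
0.12 68 0.03042645453815157
0.14 72 0.03141645366449303
0.155 18 0.03177869849327564
```

View pics/s6.png

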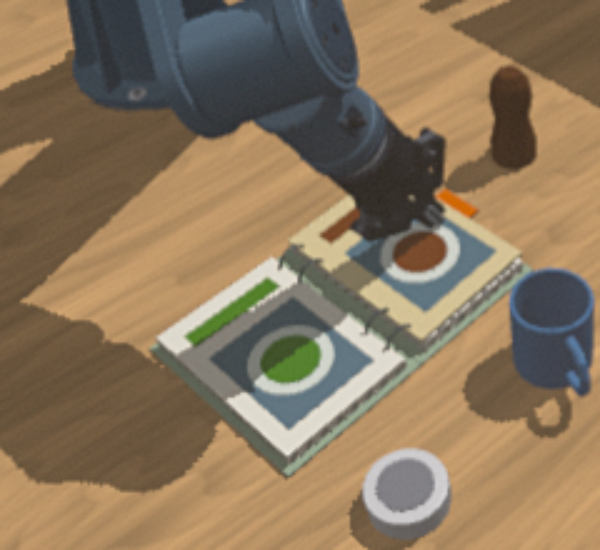

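The leaf is almost flat: the depth slope of about 0.045 rad leaves roughly 5 mm to go at the edge near the tab at (455,203). I press down slowly.

Request:
{"api": "play_rows", "payload": {"xyz": [[0,0,1],[0,1,1],[0,1,2],[0,1,3],[0,2,3],[0,2,4],[0,2,4],[0,2,4],[0,2,4],[0,2,4]], "rot": [[0,0,0],[0,0,0],[0,0,0],[0,0,0],[0,0,0],[0,0,0],[0,0,0],[0,0,0],[0,0,0],[0,0,0]], "grip": [0,0,0,0,0,0,0,0,0,0]}}

```text
time_s: 9.1
eef_pos: [0.5171, 0.0307, 0.0454]
eef_rot: [-0.235, 0.971, 0.039, -0.01]
wrist_force: [-0.2, -0.1, -0.4]
opening: 0.003
grasp_force: 0.0
```

```bash
cat > fl.py <<'E'
from h import *
o,c=grab("scene");P=pts(c)
o=readout.get_obs();print(o["eef_pos"],o["wrist_force"],o["torque"])
Q=(P-B)@BR;m=(c["depth"]>0)&(Q[...,0]>.06)&(Q[...,0]<.095)&(Q[...,1]>.02)&(Q[...,1]<.145)&(Q[...,2]<.05)
p=np.polyfit(Q[m][:,1],Q[m][:,2],1);print("slope",p)
m=(c["depth"]>0)&(abs(Q[...,0]-.07)<.03)&(Q[...,1]<-.03)&(Q[...,1]>-.14)&(Q[...,2]<.04);print("right page",np.polyfit(Q[m][:,1],Q[m][:,2],1))
E
python3 fl.py
```

```text
[0.51713444 0.03065588 0.04541312] [-0.75572464 -0.31245385 -0.09581981] [-0.25426904 -0.01516469 -0.01682718]
slope [0.01200644 0.02482477]
right page [0.00319973 0.01790421]
```

The slope is now about 0.01 rad, well inside 0.07. I withdraw straight back and up.

Request:
{"api": "play_rows", "payload": {"xyz": [[0,0,-6],[0,-2,-15],[0,-5,-25],[0,-10,-40],[0,-15,-55],[0,-20,-70],[0,-25,-85],[0,-30,-100],[0,-30,-100],[0,-30,-100]], "rot": [[0,0,0],[0,0,0],[0,0,0],[0,0,0],[0,0,0],[0,0,0],[0,0,0],[0,0,0],[0,0,0],[0,0,0]], "grip": [0,0,0,0,0,0,0,0,0,0]}}

```text
time_s: 10.4
eef_pos: [0.5186, 0.0119, 0.1478]
eef_rot: [-0.235, 0.971, 0.039, -0.011]
wrist_force: [-0.6, -0.3, 0.2]
opening: 0.001
grasp_force: 0.0
```

```bash
python3 fl.py; python3 - <<'E'
from h import *
_,c=grab("scene");cv2.imwrite("pics/s7.png",c["color"][...,::-1])
E
```

```text
[0.51842546 0.01196992 0.1475184 ] [ 0.91262196 -0.45190003 -0.68216088] [-0.23062395 -0.03134644  0.01047404]
slope [0.01278073 0.02480362]
right page [0.00531503 0.01799051]
```

View pics/s7.png

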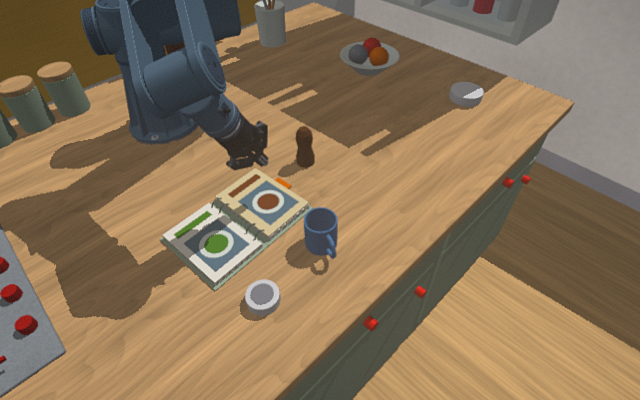

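The leaf lies flat on the left stack at (265,200), the hand is clear at (248,150), and the mill (305,147), mug (320,232) and timer (262,297) are where they were.

```bash
python3 -c "
from bench import ctrl
print(ctrl.hand_in())"
```

```text
the job is handed in; nothing more can be done
None
```

The leaf was pushed over the spine and now lies flat on the left pages, within about 0.013 rad by depth measurement; the mill, mug and timer look unmoved, and the job is handed in (no verdict was returned).

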